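Stamp the top packing slip on the sloping board

TASK

Take the hand stamp from its tray and press its foot flat onto the top packing slip of the pad on the sloping board, inside and in line with the printed frame: a steady push of about 12 N for about a second (never above 22 N), foot square on the slope. Come down gently, do not rock or slide the stamp on the paper, and lift it straight off. Then stand the stamp upright back in its tray, and leave the other things on the bench as they are.

Things in the scene. Friction and masses are not known exactly. Their poses are not given: they have to be found in the camera images.
- stamp: the loose hand stamp, 28x50x69 mm, about 60 g: black foot 24x50 mm (x by y), 12 mm high, under a turned wooden handle, round, at most 28 mm in diameter, from z = 12 to 69 mm (for gripping it behaves as a plain tapered round body; grip it 35 to 45 mm above the underside). Origin: centre of the foot's underside; z up along the handle, y along the foot's 50 mm side. Starts standing in the tray
- stamp_tray: the stamp's tray, fixed to the bench: shallow dark steel tray 80x100x14 mm with 3 mm walls, lined with grey felt whose top is 5 mm above the bench. Origin: centre of its underside, x along the 80 mm side. It may stand left or right of the sloping board
- tray_floor (a point): centre of the felt in the tray, where the stamp belongs, 5 mm above the bench; z up
- slope_base: dark steel base plate of the sloping board, 190x160 mm, fixed to the bench; origin: centre of its underside; x points from the hinged low edge to the back. The board above it is plywood, 180x144x10 mm, hinged along the low edge that faces the robot; its angle differs each time and stays as it is found
- slope: the hinged plywood board, tilted 0.2 to 0.45 rad (hinge too stiff for a stamping push to move), with on it an aluminium tray, 136x122x14 mm, holding a pad of white paper slips (126x112 mm) on a springy cushion. The paper lies 2 to 10 mm beyond the rim, unlike each time, and gives a few mm under a firm push; both must be felt. Origin on the hinge; x uphill, z outward normal
- frame (a point): point at the height of the tray's rim, right under the centre of the printed frame; the paper is 2 to 10 mm further out. z outward normal of the slope, x uphill, y along the frame's long side. The frame, the slip's only rectangle, at its lower right, is a black outline 36 mm (x) by 62 mm (y); the foot fits in it with 6 mm to spare all round, either way round
- marker: bystander: marker pen, 17x141x17 mm, lying on the bench between tray and board; origin under its centre
- tape_roll: bystander: roll of brown tape, 92 mm across, 48 mm high, lying flat near the robot; origin under its centre
- note_block: bystander: block of notes, 76x76x30 mm; origin under its centre
- battery: bystander: battery, 15x50x15 mm, lying on the bench; origin under its centre
- label_roll: bystander: roll of labels, 84 mm across, 62 mm high, at the back; origin under its centre
Things that resemble listed ones, but are neither listed nor needed, are in the scene too. There is more than one size of the stamp; the one meant has the size given above.

How it is judged:
On the way, in this order (a step that is already met when the one before it is completed fails the run):
1. the stamp's foot is pressed flat inside the frame with 8 to 18 N for 0.8 s (centre within 6 mm along each side, in line within 0.15 rad, square within 0.07 rad) (contact force between stamp and slope between 8 and 18 N and x of stamp in the frame of frame between -0.006 and 0.006 m and y of stamp in the frame of frame between -0.006 and 0.006 m and angle between the z axis of stamp and the z axis of frame, either way round below 0.07 rad and angle between the y axis of stamp and the y axis of frame, either way round below 0.15 rad), for 0.8 s.
2. the stamp is lifted clear of the slip (foot 30 mm beyond the tray's rim) (contact force between stamp and slope below 0.1 N and z of stamp in the frame of frame above 0.03 m), for 0.1 s.
At the end, for the whole second after the job is handed in: the stamp, having been pressed and lifted, stands upright (within 0.06 rad) and still on the felt of its tray (origin within 35 mm of the felt's centre and 4 mm of its height), let go (horizontal distance between stamp and tray_floor below 0.035 m and z of stamp in the frame of tray_floor between -0.004 and 0.004 m and angle between stamp's own z axis and vertical below 0.06 rad and linear speed of stamp below 0.02 m/s and contact force between the fingers and stamp below 0.05 N); the robot touches nothing.
It fails at once if the slip is pressed with more than 22 N (contact force between stamp and slope above 22 N).
It fails at once if the stamp smears: it bears on the slip (over 1 N) with its centre more than 8 mm from the frame's centre along either side, or more than 0.2 rad out of line (contact force between stamp and slope above 1 N and (not (x of stamp in the frame of frame between -0.008 and 0.008 m and y of stamp in the frame of frame between -0.008 and 0.008 m) or angle between the y axis of stamp and the y axis of frame, either way round above 0.2 rad)).
It fails at once if the stamp is rocked: it bears on the slip (over 2 N) tilted more than 0.12 rad from square (contact force between stamp and slope above 2 N and angle between the z axis of stamp and the z axis of frame, either way round above 0.12 rad).
It fails at once if the stamp is slammed or dragged: it moves faster than 0.08 m/s while it bears on the slip with over 3 N (contact force between stamp and slope above 3 N and linear speed of stamp above 0.08 m/s).
It fails at once if a bystander is moved more than 25 mm (distance of any of marker, tape_roll, note_block, battery, label_roll from where it was at the start of the episode above 0.025 m).
It also fails if it takes over 56 s, if anything falls off the work surface, if the arm or the gripper's body presses on something with over 40 N, if the wrist force passes 120 N, or if a joint passes its speed limit or range.

ROBOT

A 6-joint arm with a two-finger parallel gripper is mounted at the origin on a cart in front of the work surface, level with it; the furniture and walls round the work are solid. World frame = base frame: x ahead of the robot, y to its left, z up, the work surface at z = 0. Lengths are in m, angles in rad, forces in N, time in s.
With the tool pointing down it reaches from about 0.35 to 0.975 m from the base axis. Payload 4.9 kg.
Tool frame: the origin (TCP) lies midway between the tips of the shut fingers; the grasp point (between the pads) lies 19 mm behind it; z points along the fingers, y is the line along which they close (so a half turn about z gives the same grasp; the last joint's range is limited). The gripper opens to 85 mm and grips with 20 to 120 N. Pads are 22 mm wide; open, the fingers measure 114 mm over their backs; the gripper's body (76 mm by 85 mm) begins 54 mm behind the grasp point. The pads swing forward as they close: fully open they stand 13 mm farther back than shut.
Start: joints at [1.198, 0.053, 1.613, -0, 1.476, -0.119], TCP at [0.157, 0.605, 0.231] pointing down, gripper open.
Joint ranges: [-3.01, 3.01], [-1.01, 2.22], [0.06, 2.58], [-1.02, 4.17], [0.09, 2.62], [-3.14, 3.14]. Speed limits (rad/s): [2.57, 2.57, 3.14, 3.14, 3.14, 3.14].

INTERFACE

Orientations are given as a unit quaternion [w, x, y, z].
In Python, from plant import state, grab_frame, camera_info, job_done, spot_in, masks_of, pinpoint gives the robot as it stands.
- The arm moves only by the shell command python3 -m handwheel 'ROWS' [OPENING]. ROWS is JSON, a list that holds one entry, the list of rows, each a list of 6 numbers: the shift along the world's x, y, z in m, then the turn, a rotation vector about the world's x, y, z in degrees. In form: [[[tx, ty, tz, ax, ay, az], ...]]. A call has 1 to 20 rows; each row shifts and turns the commanded pose from where the row before left it; what a row does not reach is not made up. A row lasts 1/12 s, in which the tool goes at most 41.7 mm and 7.16 degrees, less where a joint would pass 70% of its speed; a pose out of reach is approached as far as the arm can. A call is refused whole if a number of a shift passes 0.0417 or a number of a turn 7.16, either way. A call with a gripper value outside its range is refused whole. OPENING is the opening, from 0 (shut) to 1 (fully open), set as the call begins (- or left out, the last holds). The fingers move at their own pace and stop on an object; the grip force is fixed at half the most. Time passes only in rows, so rows that do not move let the fingers close. It gives the time, the measured TCP pose, the force, the opening and the grip force at its end, in the units of the state.
- state(): the state, without advancing time (a new reading comes with each control period).
- grab_frame(name): name is "scene" or "top"; returns (picture, depth): 384x512x3 uint8, blue, green, red; 384x512 float32, m along the optical axis (not along the pixel's ray), 0 where there is no reading.
- camera_info(name): a dict with "fx", "fy", "cx", "cy" (pixels), "T" (4x4, takes a point from camera to world coordinates). Camera axes: x right, y up, looking along -z (the intrinsics and any distortion apply to the point x, -y, -z); pixel columns grow to the right and rows downward; lengths in m; the calibration is good to about 2 mm. A picture is of the moment at which its call begins. camera_info takes no time and is no camera call.
- job_done(): hands the job in; it is judged then, once.
Trained networks look in the newest picture that a camera, given by its name, has taken for a name from the list of things; names that differ only in an ending like _2 or _b are one class to them, and where a whole thing is asked for, a point or a joint stands for the part that bears it (a point fixed in the world has none). Each returns a list of dicts, best first, with "conf" (0 to 1); they miss things now and then, are a little off and sometimes report something else, mostly with a low value. They report only what shows in the picture. A call takes as long as a camera call. They do not tell look-alikes from the thing itself.
- spot_in(camera, thing): "box" ([left, top, width, height] in pixels, round what is visible of it).
- masks_of(camera, thing): "region" (384x512 bool, what is visible of it) and "box" ([left, top, width, height] in pixels, round what is visible of it).
- pinpoint(camera, thing): "position" ([column, row] in pixels: a listed point, or the origin of a listed thing).
The state is a dict: "time": time; "joint_pos": joint angles; "joint_vel": joint speeds; "joint_efforts": joint torques, N m; "tool_pos": TCP position; "tool_rot": TCP orientation; "contact_force": force on the tool from outside, world axes, zero at the start; "ft_torque": the same for the moment, N m; "gripper_width": opening from 0.0 (shut) to 1.0 (fully open); "grasp_force": force on a finger pad.
Only numpy, scipy, OpenCV 4.12 (cv2) and the standard library are available. Lean on these libraries where they do the work, as an engineer would, in place of code of your own. Each camera call takes 0.05 s, during which the arm holds its last target. There are 200 camera calls.

## Working session

There is one attempt and no reset: what is moved stays moved. The work goes in short steps, Python scripts to look and compute and a shell command to move; the robot and the scene stay as the last step left them, time stands still between calls to the robot, and variables do not carry over. Pictures are saved under pics/ and viewed, at most 10 in all, crops included, and the job is handed in when it is done.

```bash
mkdir -p pics; ls; cat > h.py <<'E'
import numpy as np, cv2
from plant import *
from scipy.spatial.transform import Rotation as R
def world(cam,D,cols,rows):
    c=camera_info(cam); cols=np.asarray(cols,float); rows=np.asarray(rows,float)
    d=D[rows.astype(int),cols.astype(int)]
    P=np.stack([(cols-c['cx'])/c['fx']*d,-(rows-c['cy'])/c['fy']*d,-d],-1)
    T=np.array(c['T']); return P@T[:3,:3].T+T[:3,3]
def cloud(cam,D):
    v,u=np.mgrid[0:384,0:512]; return world(cam,D,u.ravel(),v.ravel()).reshape(384,512,3)
E
python3 - <<'E'
from h import *
for n in ("scene","top"):
    I,D=grab_frame(n); cv2.imwrite(f"pics/{n}0.png",cv2.resize(I,(800,600),interpolation=cv2.INTER_CUBIC)); np.savez(f"{n}0.npz",I=I,D=D)
    print(n,camera_info(n))
    for t in "stamp stamp_tray slope slope_base frame tray_floor marker".split():
        for m in pinpoint(n,t)[:4]:
            p=m['position']; 
            q=[min(max(p[0],0),511),min(max(p[1],0),383)]
            print(t,np.round(p,1),round(m['conf'],2),world(n,D,[q[0]],[q[1]]).round(3))
print(state())
E
```

```text
pics
scene {'fx': 394.59905650614905, 'fy': 394.59905650614905, 'cx': 261.80106643124225, 'cy': 187.88548299750465, 'T': array([[ 0.59546861,  0.63127688, -0.49689701,  0.06612594],
       [-0.80334682,  0.46238753, -0.37527545, -0.39473128],
       [-0.00714374,  0.62264538,  0.78247153,  0.82714572],
       [ 0.        ,  0.        ,  0.        ,  1.        ]])}
stamp [304.5 234.7] 0.7 [[ 0.52  -0.177  0.027]]
stamp_tray [302.3 238. ] 0.76 [[ 0.516 -0.174  0.015]]
stamp_tray [252.9 199.4] 0.7 [[ 0.541 -0.007  0.01 ]]
slope [168.  175.2] 0.88 [[0.458 0.211 0.034]]
slope_base [193.1 167.2] 0.56 [[0.5   0.155 0.065]]
frame [190.3 151.2] 0.81 [[0.53  0.19  0.078]]
tray_floor [301.4 236.1] 0.89 [[ 0.518 -0.17   0.017]]
marker [251.9 199.2] 0.66 [[ 0.54  -0.004  0.01 ]]
top {'fx': 382.93212372642955, 'fy': 382.93212372642955, 'cx': 255.34596085860264, 'cy': 185.1235641383594, 'T': array([[-0.0101412 ,  0.99160336, -0.1289183 ,  0.39501933],
       [-0.99644001, -0.0208119 , -0.08169557, -0.11027922],
       [-0.08369264,  0.12763086,  0.98828432,  1.26268871],
       [ 0.        ,  0.   
[... 478 characters left out ...]
1.19798295e+00,  5.26616647e-02,  1.61287066e+00,  4.33304249e-06,
        1.47599919e+00, -1.19040716e-01]), 'joint_vel': array([-1.22337062e-03, -8.10173789e-05, -1.96558834e-03,  1.16812379e-04,
        8.79193362e-04,  8.41641949e-04]), 'joint_efforts': array([ 1.07462176e-03, -3.93657374e+01, -3.70439529e+01, -1.53005899e-04,
        2.91686520e-04,  1.31090164e-05]), 'tool_pos': array([0.15693199, 0.6049714 , 0.23134491]), 'tool_rot': array([5.35041929e-06, 1.26546326e-01, 9.91960698e-01, 3.01748522e-05]), 'contact_force': array([ 1.33995162, -0.4041172 ,  0.17506383]), 'ft_torque': array([ 0.0680474 , -0.03138597,  0.01955056]), 'grasp_force': 0.0, 'gripper_width': 0.9984406093767323}
```

View pics/scene0.png

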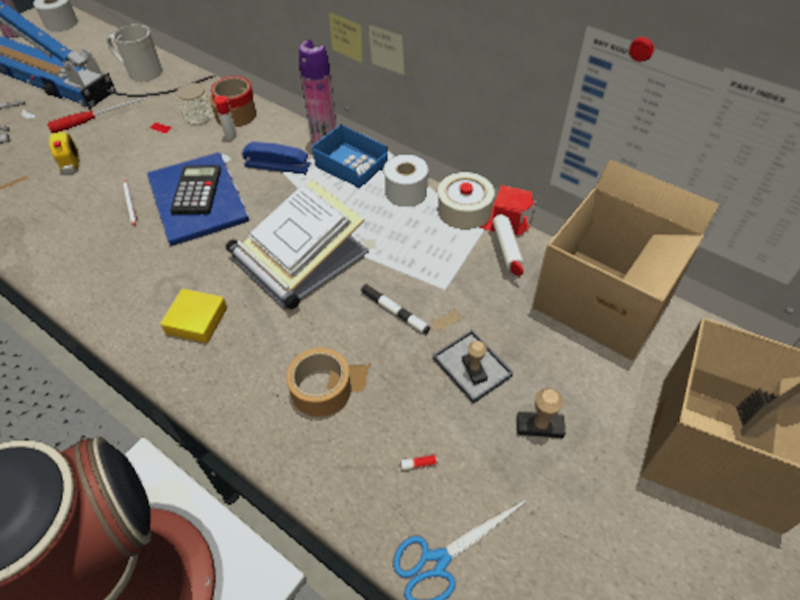

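View pics/top0.png

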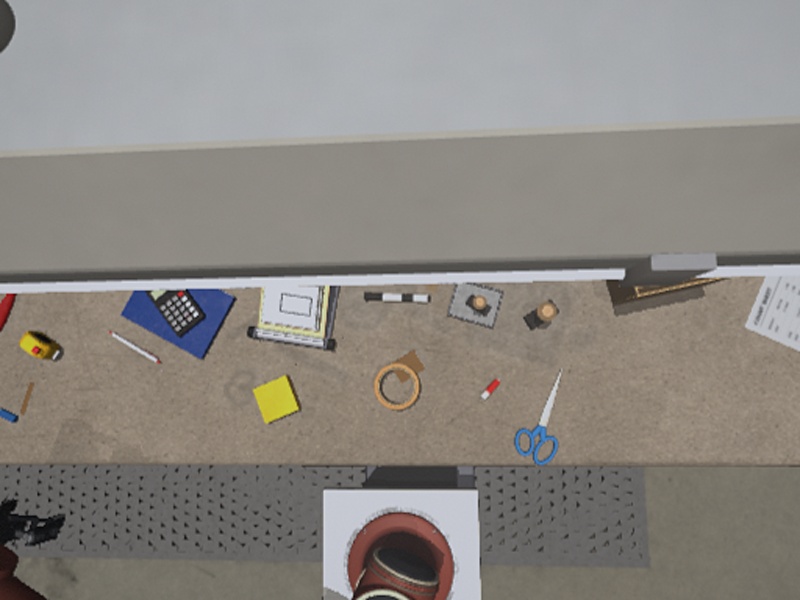

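Two stamps. One stands in the tray at scene (304,228) and the other loose at (346,265). The listed one starts in the tray and the loose one looks larger. I'll measure both and check in an enlarged crop.

```bash
python3 - <<'E'
from h import *
z=np.load("scene0.npz");I,D=z['I'],z['D'];C=cloud("scene",D)
zt=np.load("top0.npz");Dt=zt['D'];Ct=cloud("top",Dt)
a=cv2.resize(I[195:290,265:375],None,fx=5,fy=5,interpolation=cv2.INTER_CUBIC)
b=cv2.resize(I[110:200,140:240],None,fx=5,fy=5,interpolation=cv2.INTER_CUBIC)
h=max(a.shape[0],b.shape[0]); 
cv2.imwrite("pics/c1.png",a); cv2.imwrite("pics/c2.png",b)
# shelf
for v,u in ((100,100),(150,250),(165,250),(176,250),(178,330),(60,250)): print("top",u,v,Ct[v,u].round(3))
# stamps heights
for name,(u0,u1,v0,v1) in dict(trayst=(292,318,212,248),loose=(328,365,246,284)).items():
    P=C[v0:v1,u0:u1].reshape(-1,3); print(name,"zmax",P[:,2].max(), "bench",np.percentile(P[:,2],10))
    Q=P[P[:,2]>0.045]; print(Q.mean(0),np.ptp(Q,axis=0), Q.min(0),Q.max(0))
# slope plane, from the paper mask
m=masks_of("scene","frame"); m2=masks_of("scene","slope")
for k,mm in(("frame",m),("slope",m2)):
  for x in mm[:2]: print(k,x['conf'],x['box'])
# plane around frame
P=C[135:165,178:208].reshape(-1,3)
for it in range(3):
    c=P.mean(0);n=np.linalg.svd(P-c)[2][2];n*=np.sign(n[2]);r=(P-c)@n;P=P[abs(r)<2.5*r.std()+1e-4]
print("plane",c,n,"tilt",np.arccos(n[2]),"az",np.degrees(np.arctan2(-n[1],-n[0])),r.std())
E
```

```text
top 100 100 [ 0.447 -0.04   1.127]
top 250 150 [ 0.431 -0.095  1.101]
top 250 165 [ 0.426 -0.094  1.092]
top 250 176 [ 0.425 -0.091  1.067]
top 330 178 [ 0.423 -0.132  1.067]
top 250 60 [ 0.458 -0.098  1.132]
trayst zmax 0.8271457230084226 bench 0.0017086990302732086
[ 0.51804209 -0.173654    0.0734011 ] [0.46983927 0.23813769 0.78157288] [ 0.06612594 -0.39473128  0.04557284] [ 0.53596522 -0.15659359  0.82714572]
loose zmax 0.8271457230084226 bench -0.0006458408012392503
[ 0.48879774 -0.30160393  0.09975988] [0.45518314 0.11487645 0.78076057] [ 0.06612594 -0.39473128  0.04638515] [ 0.52130908 -0.27985483  0.82714572]
frame 0.62 [150.4, 114.5, 80.1, 76.8]
slope 0.6 [152.7, 114.9, 77.9, 73.8]
plane [0.53375367 0.18382261 0.08473919] [-0.23309806  0.81237159  0.53452568] tilt 1.006849907044309 az -73.98994779353383 0.022182707471897864
```

View pics/c1.png

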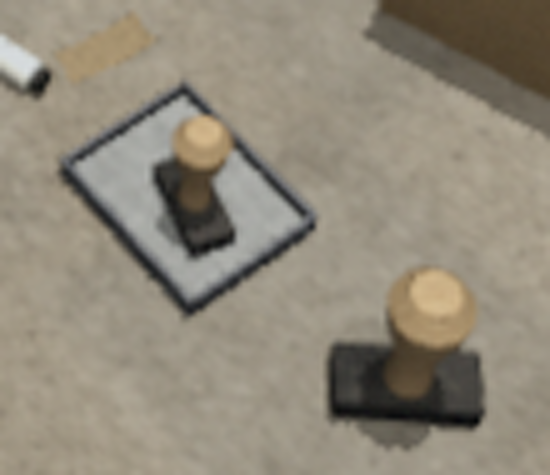

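View pics/c2.png

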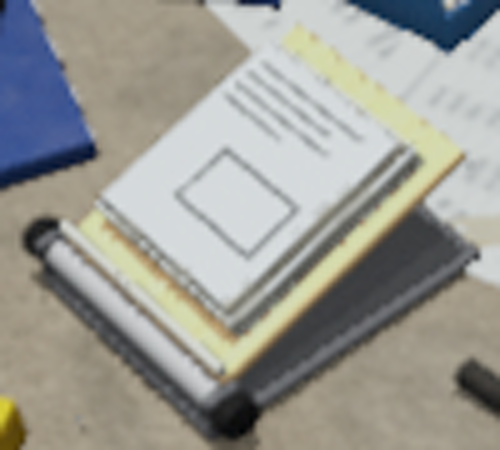

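The crops show the tray stamp, whose small foot fits the 24x50 mm size (the tray is 80x100). The loose stamp is clearly larger, so the one in the tray at (304,230) is meant. The frame outline corners are near scene (186,140), (176,149), (190,161) and (200,152). Next I'll measure by rectifying these onto their planes.

```bash
cat >> h.py <<'E'
def fit(P,thr=.002):
    P=P[np.linalg.norm(P,axis=1)>0]; rng=np.random.default_rng(0); best=None
    for _ in range(300):
        a=P[rng.choice(len(P),3,False)]; n=np.cross(a[1]-a[0],a[2]-a[0]); l=np.linalg.norm(n)
        if l<1e-9: continue
        k=abs((P-a[0])@(n/l))<thr
        if best is None or k.sum()>best.sum(): best=k
    Q=P[best];c=Q.mean(0);n=np.linalg.svd(Q-c)[2][2];n*=np.sign(n[2]); return c,n,best.mean(),((Q-c)@n).std()
def rectify(cam,I,O,X,Y,w,h,s):  # O: centre, w,h in m, s m/px ; col along Y*-1 , row along -X
    c=camera_info(cam);T=np.array(c['T']); W,H=int(w/s),int(h/s)
    r,q=np.mgrid[0:H,0:W]; P=O+(-(r-H/2)*s)[...,None]*X+(-(q-W/2)*s)[...,None]*Y
    p=(P-T[:3,3])@T[:3,:3]
    u=c['fx']*p[...,0]/-p[...,2]+c['cx']; v=c['fy']*-p[...,1]/-p[...,2]+c['cy']
    return cv2.remap(I,u.astype(np.float32),v.astype(np.float32),cv2.INTER_CUBIC)
E
python3 - <<'E'
from h import *
ims=[]
for cam,box in(("scene",(138,164,174,202)),("top",(183,212,172,212))):
    z=np.load(cam+"0.npz");I,D=z['I'],z['D'];C=cloud(cam,D);C[D==0]=0
    c,n,f,s=fit(C[box[0]:box[1],box[2]:box[3]].reshape(-1,3))
    print(cam,"plane",c,n,"tilt",np.arccos(n[2]),"az",np.degrees(np.arctan2(-n[1],-n[0])),f,s)
    X=np.array([1,0,0])-n[0]*n; X=X/np.linalg.norm(X);Y=np.cross(n,X)
    O=np.array([.53,.19,0]);O[2]=c[2]-((O-c)[:2]@n[:2])/n[2]; print("O",O,X,Y)
    ims.append(cv2.resize(rectify(cam,I,O,X,Y,.2,.15,.0005),(400,300)))
    for nm,(u0,u1,v0,v1) in dict(tray=(292,318,212,248),loose=(328,365,246,284)).items():
        if cam=="scene":
            P=C[v0:v1,u0:u1].reshape(-1,3);P=P[(P[:,2]>.05)&(P[:,2]<.2)];print(nm,"zmax",P[:,2].max(),P.min(0),P.max(0))
    ims.append(rectify(cam,I,np.array([.52,-.17,.017]),np.eye(3)[0],np.eye(3)[1],.2,.15,.0005))
cv2.imwrite("pics/r1.png",np.vstack([np.hstack(ims[:2]),np.hstack(ims[2:])]))
E
```

```text
scene plane [0.52831504 0.20079125 0.07752438] [-0.28529268  0.04562405  0.95735392] tilt 0.29309618403082416 az -9.085815591211762 0.7700831024930748 0.001011652319169091
O [0.53       0.19       0.07854077] [0.95844045 0.01358061 0.28496926] [-1.73472348e-18  9.98866364e-01 -4.76023795e-02]
tray zmax 0.0777293835646824 [ 0.51241481 -0.18354037  0.0518144 ] [ 0.53596522 -0.15659359  0.07772938]
loose zmax 0.09555932971749814 [ 0.48423724 -0.31695403  0.05039217] [ 0.52130908 -0.27985483  0.09555933]
top plane [0.52024669 0.20292881 0.07596005] [-0.27494115  0.04723849  0.96029989] tilt 0.2827210834387387 az -9.748979006215952 0.449438202247191 0.0010983363989860823
O [0.53       0.19       0.07938848] [0.96146106 0.0135084  0.27460911] [-1.73472348e-18  9.98792295e-01 -4.91319814e-02]
```

View pics/r1.png

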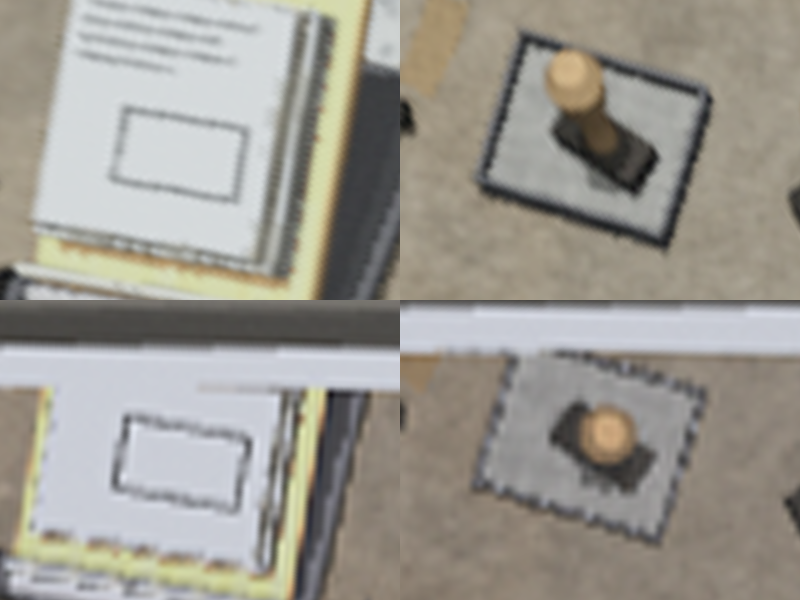

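Frame: paper at about (0.526, 0.200, 0.078), yaw about -9.6°, tilt about 0.29. The stamp is at about (0.5195, -0.172) with foot yaw about -32°, and its top near z = 0.075 fits 69 mm on the felt. The loose stamp is taller, at 95 mm. I'll move over the stamp and close the fingers across its narrow side, which needs a -107.4° turn.

```bash
python3 -m handwheel '[[[0.0172,-0.037,0,0,0,-7.16],[0.0172,-0.037,0,0,0,-7.16],[0.0172,-0.037,0,0,0,-7.16],[0.0172,-0.037,0,0,0,-7.16],[0.0172,-0.037,0,0,0,-7.16],[0.0172,-0.037,0,0,0,-7.16],[0.0172,-0.037,0,0,0,-7.16],[0.0172,-0.037,0,0,0,-7.16],[0.0172,-0.037,0,0,0,-7.16],[0.0172,-0.037,0,0,0,-7.16],[0.0172,-0.037,0,0,0,-7.16],[0.0172,-0.037,0,0,0,-7.16],[0.0172,-0.037,0,0,0,-7.16],[0.0172,-0.037,0,0,0,-7.16],[0.0172,-0.037,0,0,0,-7.16],[0.0172,-0.037,0,0,0,0],[0.0172,-0.037,0,0,0,0],[0.0172,-0.037,0,0,0,0],[0.0172,-0.037,0,0,0,0],[0.0172,-0.037,0,0,0,0]]]' 1
python3 - <<'E'
from h import *
s=state();r=R.from_quat(np.roll(s['tool_rot'],-1)).as_matrix();print(s['joint_pos'].round(2),s['tool_pos'],r.round(3),s['contact_force'])
E
```

```text
time: 2.57
tool_pos: [0.5014, -0.1373, 0.2315]
tool_rot: [0.0, 0.875, 0.485, 0.0]
contact_force: [0.1, 0.3, 0.3]
gripper_width: 0.998
grasp_force: 0.0
[-0.41 -0.2   1.85  0.    1.49  0.15] [ 0.50140583 -0.13729488  0.23148411] [[ 0.53   0.848  0.001]
 [ 0.848 -0.53  -0.   ]
 [ 0.     0.001 -1.   ]] [0.135972   0.32472536 0.29825722]
```

```bash
python3 -m handwheel '[[[0.018,-0.0347,0,0,0,0],[0,0,-0.035,0,0,0],[0,0,-0.035,0,0,0],[0,0,-0.035,0,0,0],[0,0,-0.0,0,0,0],[0,0,0,0,0,0]]]' 1
python3 - <<'E'
from h import *
I,D=grab_frame("scene"); cv2.imwrite("pics/g1.png",cv2.resize(I[150:260,240:370],None,fx=5,fy=5,interpolation=cv2.INTER_CUBIC))
E
```

```text
time: 3.07
tool_pos: [0.5174, -0.169, 0.1244]
tool_rot: [-0.002, 0.874, 0.485, -0.001]
contact_force: [-0.8, -0.4, -0.0]
gripper_width: 0.999
grasp_force: 0.0
```

View pics/g1.png

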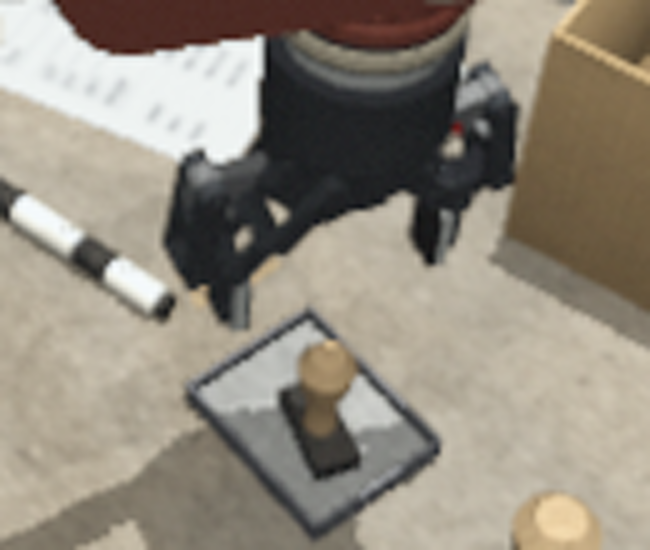

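The open fingers sit astride the stamp, which stands in the tray with its head at crop (327,365). Going down and closing.

```bash
python3 -m handwheel '[[[0.002,-0.003,-0.012,0,0,0],[0,0,-0.03,0,0,0],[0,0,-0.03,0,0,0],[0,0,-0.02,0,0,0],[0,0,-0.01,0,0,0],[0,0,0,0,0,0],[0,0,0,0,0,0],[0,0,0,0,0,0]]]' 1
python3 -m handwheel '[[[0,0,0,0,0,0],[0,0,0,0,0,0],[0,0,0,0,0,0],[0,0,0,0,0,0],[0,0,0,0,0,0],[0,0,0,0,0,0],[0,0,0,0,0,0],[0,0,0,0,0,0],[0,0,0,0,0,0],[0,0,0,0,0,0]]]' 0
```

```text
time: 3.78
tool_pos: [0.5228, -0.1736, 0.0268]
tool_rot: [0.002, 0.874, 0.485, 0.001]
contact_force: [-0.0, 0.9, 1.4]
gripper_width: 1.002
grasp_force: 0.0
time: 4.62
tool_pos: [0.5213, -0.173, 0.0248]
tool_rot: [0.0, 0.874, 0.485, 0.0]
contact_force: [-1.1, 0.2, 3.9]
gripper_width: 0.287
grasp_force: 57.6
```

```bash
python3 -m handwheel '[[[0,0,0.01,0,0,0],[0,0,0.03,0,0,0],[0,0,0.04,0,0,0],[0,0,0.04,0,0,0],[0,0,0.04,0,0,0],[0,0,0.01,0,0,0],[0,0,0,0,0,0],[0,0,0,0,0,0]]]' 0
python3 - <<'E'
from h import *
z=np.load("scene0.npz");I,D=z['I'],z['D'];C=cloud("scene",D);C[D==0]=0
# paper region: white pixels in slope
hsv=cv2.cvtColor(I,cv2.COLOR_BGR2HSV); m=np.zeros((384,512),np.uint8)
cv2.fillPoly(m,[np.array([[162,150],[193,121],[219,139],[188,170]])],1)
k=(m>0)&(hsv[...,1]<40)&(hsv[...,2]>130); print(k.sum())
c,n,f,s=fit(C[k],.002);print(c,n,np.arccos(n[2]),np.degrees(np.arctan2(-n[1],-n[0])),f,s)
th=.29;az=np.radians(-9.6)
n=np.array([-np.sin(th)*np.cos(az),-np.sin(th)*np.sin(az),np.cos(th)])
X=np.array([np.cos(th)*np.cos(az),np.cos(th)*np.sin(az),np.sin(th)])
Rt=np.stack([np.cross(X,-n),X,-n],1)
s=state();Rc=R.from_quat(np.roll(s['tool_rot'],-1)).as_matrix()
F=np.array([.526,.1997,0]);F[2]=c[2]-((F-c)[:2]@n[:2])/n[2]
t=F+n*(.03+.0198)
print(s['tool_pos'],"frame",F,"hover",t,"shift",t-s['tool_pos'],"rotvec",np.degrees(R.from_matrix(Rt@Rc.T).as_rotvec()),s['contact_force'],s['gripper_width'])
E
```

```text
time: 5.28
tool_pos: [0.5207, -0.1726, 0.1941]
tool_rot: [-0.0, 0.874, 0.485, -0.0]
contact_force: [-0.4, 0.2, -2.0]
gripper_width: 0.286
grasp_force: 58.3
1399
[0.54467517 0.20435123 0.08219825] [-0.27673753  0.05111537  0.9595851 ] 0.285272156503482 -10.464988221104607 0.8089080459770115 0.00100462078532871
[ 0.52065361 -0.17260483  0.19407161] frame [0.526      0.1997     0.07693486] hover [0.511959   0.20207486 0.1246554 ] shift [-0.00869461  0.37467969 -0.06941621] rotvec [ -5.92899707 -15.63670651  22.18259522] [-0.40211406  0.18015913 -1.99532251] 0.2858491778019801
```

```bash
python3 -m handwheel '[[[-0.0009,0.0375,0,-0.593,-1.564,2.218],[-0.0009,0.0375,0,-0.593,-1.564,2.218],[-0.0009,0.0375,0,-0.593,-1.564,2.218],[-0.0009,0.0375,0,-0.593,-1.564,2.218],[-0.0009,0.0375,0,-0.593,-1.564,2.218],[-0.0009,0.0375,0,-0.593,-1.564,2.218],[-0.0009,0.0375,0,-0.593,-1.564,2.218],[-0.0009,0.0375,0,-0.593,-1.564,2.218],[-0.0009,0.0375,0,-0.593,-1.564,2.218],[-0.0009,0.0375,0,-0.593,-1.564,2.218],[0,0,-0.02,0,0,0],[0,0,-0.02,0,0,0],[0,0,-0.02,0,0,0],[0,0,-0.01,0,0,0],[0,0,0,0,0,0],[0,0,0,0,0,0],[0,0,0,0,0,0]]]' 0
cat > look.py <<'E'
from h import *
import sys
name=sys.argv[1]
s=state();Rc=R.from_quat(np.roll(s['tool_rot'],-1)).as_matrix();n=-Rc[:,2]
c0=np.array([.54468,.20435,.0822]);n0=np.array([-.2767,.0511,.9596]);n0/=np.linalg.norm(n0)
th=.286;az=np.radians(-9.8)
nf=np.array([-np.sin(th)*np.cos(az),-np.sin(th)*np.sin(az),np.cos(th)])
X=np.array([np.cos(th)*np.cos(az),np.cos(th)*np.sin(az),np.sin(th)]);Y=np.cross(nf,X)
O=np.array([.526,.1997,0]);O[2]=c0[2]-((O-c0)[:2]@nf[:2])/nf[2]
foot=s['tool_pos']+.0198*Rc[:,2]
print("tool",s['tool_pos'].round(4),"tilt",np.arccos(n@nf).round(4),"tooly vs X",np.degrees(np.arctan2(Rc[:,1]@Y,Rc[:,1]@X)).round(2))
print("foot in frame mm",[(1e3*(foot-O)@a).round(1) for a in (X,Y,nf)],"F",s['contact_force'],s['gripper_width'],s['time'])
h=(foot-O)@nf
out=[]
for cam in ("scene","top"):
    I,D=grab_frame(cam)
    a=rectify(cam,I,O,X,Y,.1,.075,.00025); b=rectify(cam,I,O+nf*h,X,Y,.1,.075,.00025)
    for im in (a,b): cv2.drawMarker(im,(200,150),(0,0,255),cv2.MARKER_CROSS,12,1)
    out.append(np.hstack([a,b]))
cv2.imwrite(f"pics/{name}.png",np.vstack(out))
E
python3 look.py p1
```

```text
time: 6.7
tool_pos: [0.5123, 0.2021, 0.1247]
tool_rot: [0.111, 0.756, 0.638, 0.093]
contact_force: [-0.5, -0.1, 0.1]
gripper_width: 0.283
grasp_force: 58.4
tool [0.5123 0.2021 0.1247] tilt 0.0046 tooly vs X 0.16
foot in frame mm [np.float64(0.2), np.float64(0.0), np.float64(29.8)] F [-0.45155659 -0.13766632  0.05155467] 0.28265450228903977 6.7
```

View pics/p1.png

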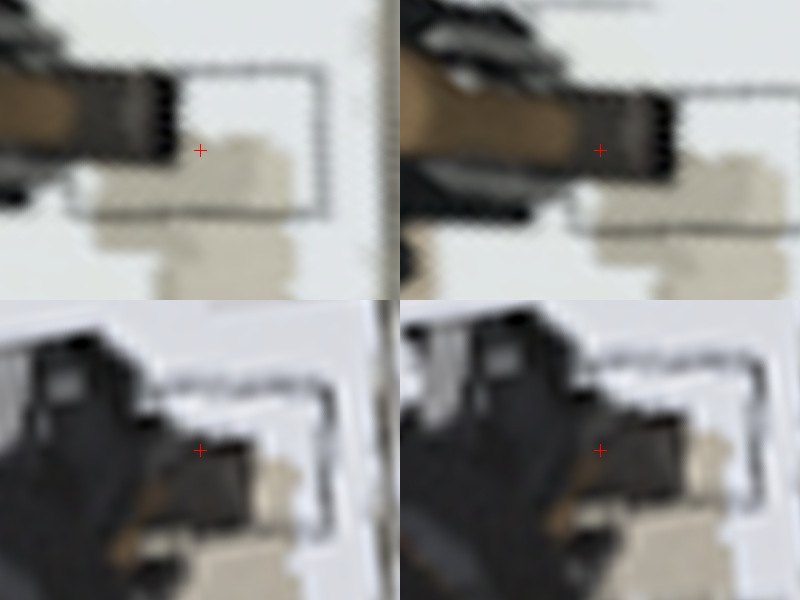

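The pictures show the foot parallel to the frame. Its right end is at col ~677 in the scene view and ~687 in the top view. In both cameras the stamp is about 4.7 mm too far along +Y of the frame, while X is fine. I'll shift it, come down to about 10 mm and look again.

```bash
python3 -m handwheel '[[[0.0012,-0.0014,-0.0048,0,0,0],[0.0012,-0.0014,-0.0048,0,0,0],[0.0012,-0.0014,-0.0048,0,0,0],[0.0012,-0.0014,-0.0048,0,0,0],[0,0,0,0,0,0],[0,0,0,0,0,0]]]' 0
python3 look.py p2
```

```text
time: 7.3
tool_pos: [0.5163, 0.1964, 0.1042]
tool_rot: [0.11, 0.756, 0.639, 0.093]
contact_force: [-0.0, 0.6, -0.9]
gripper_width: 0.285
grasp_force: 58.4
tool [0.5163 0.1964 0.1042] tilt 0.0028 tooly vs X 0.18
foot in frame mm [np.float64(-0.9), np.float64(-4.9), np.float64(8.8)] F [-0.01698055  0.6024426  -0.91471722] 0.2846659125803504 7.3
```

View pics/p2.png

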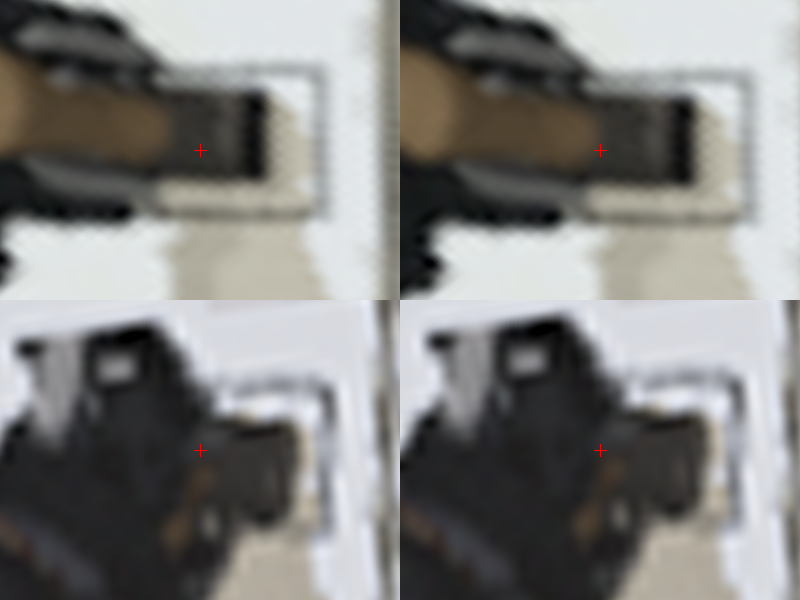

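Both cameras now agree in Y: the foot end is at col 295 and 305, which puts the centre at 195 and 205 against the frame's 196 and 206. X is within 1–2 mm. I'll come down gently while watching the force.

```bash
python3 -m handwheel '[[[0.0013,-0.00015,-0.001,0,0,0],[0.00028,-0.00005,-0.00096,0,0,0],[0.00028,-0.00005,-0.00096,0,0,0],[0.00028,-0.00005,-0.00096,0,0,0],[0.00028,-0.00005,-0.00096,0,0,0],[0,0,0,0,0,0],[0,0,0,0,0,0],[0,0,0,0,0,0],[0,0,0,0,0,0]]]' 0
cat > f.py <<'E'
from h import *
s=state();th=.286;az=np.radians(-9.8)
nf=np.array([-np.sin(th)*np.cos(az),-np.sin(th)*np.sin(az),np.cos(th)])
Rc=R.from_quat(np.roll(s['tool_rot'],-1)).as_matrix()
print("Fn",(s['contact_force']@nf).round(2),"tau",s['ft_torque'].round(2),"h",(s['tool_pos']@nf*1e3).round(2),"tilt",np.arccos(-Rc[:,2]@nf).round(3),s['tool_pos'].round(4))
E
python3 f.py
```

```text
time: 8.15
tool_pos: [0.5192, 0.1963, 0.1003]
tool_rot: [0.11, 0.756, 0.639, 0.093]
contact_force: [-1.1, -0.9, 0.1]
gripper_width: 0.284
grasp_force: 58.5
Fn 0.37 tau [ 0.08  0.17 -0.01] h -38.64 tilt 0.004 [0.5192 0.1963 0.1003]
```

```bash
python3 -m handwheel '[[[0.00028,-0.00005,-0.00096,0,0,0],[0.00028,-0.00005,-0.00096,0,0,0],[0,0,0,0,0,0],[0,0,0,0,0,0],[0,0,0,0,0,0]]]' 0; python3 f.py
```

```text
time: 8.57
tool_pos: [0.5197, 0.1962, 0.0983]
tool_rot: [0.11, 0.756, 0.639, 0.093]
contact_force: [0.2, 0.7, -0.1]
gripper_width: 0.283
grasp_force: 58.5
Fn -0.13 tau [ 0.02  0.13 -0.02] h -40.74 tilt 0.004 [0.5197 0.1962 0.0983]
```

```bash
python3 -m handwheel '[[[0.00028,-0.00005,-0.00096,0,0,0],[0.00014,-0.00002,-0.00048,0,0,0],[0,0,0,0,0,0],[0,0,0,0,0,0],[0,0,0,0,0,0]]]' 0; python3 f.py
```

```text
time: 8.98
tool_pos: [0.5201, 0.1961, 0.0969]
tool_rot: [0.11, 0.756, 0.639, 0.093]
contact_force: [0.3, -0.2, -1.5]
gripper_width: 0.281
grasp_force: 58.5
Fn -1.52 tau [ 0.05  0.13 -0.01] h -42.22 tilt 0.004 [0.5201 0.1961 0.0969]
```

```bash
python3 -m handwheel '[[[0.00028,-0.00005,-0.00096,0,0,0],[0,0,0,0,0,0],[0,0,0,0,0,0],[0,0,0,0,0,0]]]' 0; python3 f.py
```

```text
time: 9.32
tool_pos: [0.5204, 0.1961, 0.0959]
tool_rot: [0.11, 0.756, 0.639, 0.093]
contact_force: [0.1, -0.2, -0.3]
gripper_width: 0.283
grasp_force: 58.5
Fn -0.29 tau [-0.02  0.15 -0.01] h -43.24 tilt 0.004 [0.5204 0.1961 0.0959]
```

```bash
python3 -m handwheel '[[[0.00028,-0.00005,-0.00096,0,0,0],[0,0,0,0,0,0],[0,0,0,0,0,0],[0,0,0,0,0,0]]]' 0; python3 f.py
```

```text
time: 9.65
tool_pos: [0.5208, 0.1961, 0.0953]
tool_rot: [0.11, 0.756, 0.639, 0.093]
contact_force: [-1.5, 0.3, 2.5]
gripper_width: 0.284
grasp_force: 58.1
Fn 2.83 tau [-0.01  0.31  0.06] h -43.93 tilt 0.005 [0.5208 0.1961 0.0953]
```

```bash
python3 -m handwheel '[[[0.00014,-0.00002,-0.00048,0,0,0],[0,0,0,0,0,0],[0,0,0,0,0,0],[0,0,0,0,0,0]]]' 0; python3 f.py
```

```text
time: 9.98
tool_pos: [0.521, 0.1961, 0.0949]
tool_rot: [0.11, 0.756, 0.639, 0.094]
contact_force: [-2.2, -0.3, 4.8]
gripper_width: 0.288
grasp_force: 57.9
Fn 5.18 tau [-0.02  0.41 -0.05] h -44.41 tilt 0.005 [0.521  0.1961 0.0949]
```

```bash
python3 -m handwheel '[[[0.00014,-0.00002,-0.00048,0,0,0],[0,0,0,0,0,0],[0,0,0,0,0,0]]]' 0; python3 f.py
```

```text
time: 10.23
tool_pos: [0.5212, 0.1961, 0.0946]
tool_rot: [0.111, 0.756, 0.639, 0.094]
contact_force: [-3.4, -1.0, 4.9]
gripper_width: 0.288
grasp_force: 57.8
Fn 5.64 tau [-0.02  0.54 -0.05] h -44.73 tilt 0.005 [0.5212 0.1961 0.0946]
```

```bash
python3 -m handwheel '[[[0.00014,-0.00002,-0.00048,0,0,0],[0,0,0,0,0,0],[0,0,0,0,0,0]]]' 0; python3 f.py
```

```text
time: 10.48
tool_pos: [0.5214, 0.1961, 0.0944]
tool_rot: [0.111, 0.756, 0.639, 0.094]
contact_force: [-4.0, -0.6, 7.1]
gripper_width: 0.286
grasp_force: 57.6
Fn 7.85 tau [-0.09  0.61  0.01] h -45.01 tilt 0.005 [0.5214 0.1961 0.0944]
```

```bash
python3 -m handwheel '[[[0.00014,-0.00002,-0.00048,0,0,0],[0,0,0,0,0,0],[0,0,0,0,0,0]]]' 0; python3 f.py; python3 look.py p3
```

```text
time: 10.73
tool_pos: [0.5215, 0.1961, 0.0941]
tool_rot: [0.111, 0.756, 0.639, 0.093]
contact_force: [-5.7, -2.1, 9.0]
gripper_width: 0.284
grasp_force: 57.5
Fn 10.1 tau [-0.08  0.74 -0.07] h -45.32 tilt 0.005 [0.5215 0.1961 0.0941]
tool [0.5215 0.1961 0.0941] tilt 0.0047 tooly vs X 0.18
foot in frame mm [np.float64(1.3), np.float64(-4.3), np.float64(-2.4)] F [-5.68274314 -2.06413138  8.98555191] 0.283615162925 10.7333
```

View pics/p3.png

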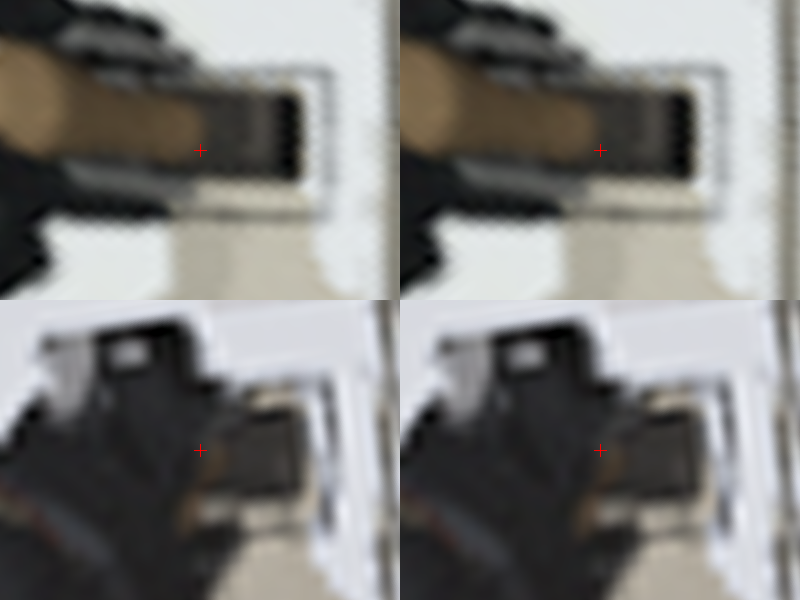

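The foot sits inside the frame, with gaps of about 7 mm right, 4.5–6 mm top and 8 mm bottom, so it is within about 2 mm of centre. The force is about 10 N. A touch more, then hold.

```bash
python3 -m handwheel '[[[0.0001,-0.00002,-0.00038,0,0,0],[0,0,0,0,0,0],[0,0,0,0,0,0],[0,0,0,0,0,0],[0,0,0,0,0,0],[0,0,0,0,0,0]]]' 0; python3 f.py
```

```text
time: 11.33
tool_pos: [0.5217, 0.1961, 0.0939]
tool_rot: [0.111, 0.756, 0.639, 0.094]
contact_force: [-5.8, -1.7, 9.6]
gripper_width: 0.286
grasp_force: 57.4
Fn 10.71 tau [-0.15  0.8  -0.04] h -45.54 tilt 0.005 [0.5217 0.1961 0.0939]
```

```bash
python3 -m handwheel '[[[0,0,0,0,0,0],[0,0,0,0,0,0],[0,0,0,0,0,0],[0,0,0,0,0,0],[0,0,0,0,0,0],[0,0,0,0,0,0],[0,0,0,0,0,0]]]' 0; python3 f.py
```

```text
time: 11.92
tool_pos: [0.5217, 0.1961, 0.0939]
tool_rot: [0.111, 0.756, 0.639, 0.094]
contact_force: [-6.1, -1.0, 10.1]
gripper_width: 0.285
grasp_force: 57.4
Fn 11.31 tau [-0.2   0.81 -0.02] h -45.52 tilt 0.005 [0.5217 0.1961 0.0939]
```

```bash
python3 -m handwheel '[[[0.00005,0,-0.0002,0,0,0],[0,0,0,0,0,0],[0,0,0,0,0,0],[0,0,0,0,0,0],[0,0,0,0,0,0],[0,0,0,0,0,0],[0,0,0,0,0,0],[0,0,0,0,0,0],[0,0,0,0,0,0],[0,0,0,0,0,0],[0,0,0,0,0,0],[0,0,0,0,0,0],[0,0,0,0,0,0]]]' 0; python3 f.py
```

```text
time: 13.0
tool_pos: [0.5217, 0.196, 0.0937]
tool_rot: [0.111, 0.756, 0.639, 0.093]
contact_force: [-6.7, -1.0, 10.1]
gripper_width: 0.284
grasp_force: 57.3
Fn 11.54 tau [-0.14  0.89 -0.1 ] h -45.68 tilt 0.005 [0.5217 0.196  0.0937]
```

```bash
python3 -m handwheel '[[[-0.00028,0.00005,0.00096,0,0,0],[-0.00028,0.00005,0.00096,0,0,0],[-0.00028,0.00005,0.00096,0,0,0],[-0.00028,0.00005,0.00096,0,0,0],[-0.00056,0.0001,0.00192,0,0,0],[-0.0014,0.00025,0.0048,0,0,0],[-0.0028,0.0005,0.0096,0,0,0],[-0.0056,0.001,0.0192,0,0,0],[-0.0056,0.001,0.0192,0,0,0],[-0.0056,0.001,0.0192,0,0,0],[0,0,0,0,0,0],[0,0,0,0,0,0]]]' 0; python3 f.py
python3 - <<'E'
from h import *
s=state();Rc=R.from_quat(np.roll(s['tool_rot'],-1)).as_matrix()
y=np.radians(-32);t=np.array([np.cos(y),np.sin(y),0]);z=np.array([0,0,-1.])
Rt=np.stack([np.cross(t,z),t,z],1)
print("rotvec",np.degrees(R.from_matrix(Rt@Rc.T).as_rotvec()),"to tray hover",np.array([.5213,-.173,.17])-s['tool_pos'])
E
```

```text
time: 14.0
tool_pos: [0.4995, 0.2004, 0.1721]
tool_rot: [0.111, 0.756, 0.639, 0.095]
contact_force: [-1.4, 0.8, -0.4]
gripper_width: 0.285
grasp_force: 58.5
Fn 0.05 tau [ 0.03  0.16 -0.04] h 35.87 tilt 0.008 [0.4995 0.2004 0.1721]
rotvec [  5.91172807  15.85050448 -22.24281301] to tray hover [ 0.02183598 -0.37339825 -0.00209266]
```

```bash
python3 -m handwheel '[[[0.0022,-0.0373,0.001,0.591,1.585,-2.224],[0.0022,-0.0373,0.001,0.591,1.585,-2.224],[0.0022,-0.0373,0.001,0.591,1.585,-2.224],[0.0022,-0.0373,0,0.591,1.585,-2.224],[0.0022,-0.0373,0,0.591,1.585,-2.224],[0.0022,-0.0373,0,0.591,1.585,-2.224],[0.0022,-0.0373,0,0.591,1.585,-2.224],[0.0022,-0.0373,0,0.591,1.585,-2.224],[0.0022,-0.0373,0,0.591,1.585,-2.224],[0.0022,-0.0373,0,0.591,1.585,-2.224],[0,0,0,0,0,0],[0,0,0,0,0,0],[0,0,0,0,0,0]]]' 0
python3 - <<'E'
from h import *
s=state();Rc=R.from_quat(np.roll(s['tool_rot'],-1)).as_matrix()
print(s['tool_pos'],Rc.round(4),np.array([.5213,-.173,.0248])-s['tool_pos'])
E
```

```text
time: 15.08
tool_pos: [0.5199, -0.1726, 0.1715]
tool_rot: [-0.002, 0.875, 0.485, -0.002]
contact_force: [0.2, 0.5, -0.4]
gripper_width: 0.288
grasp_force: 58.6
[ 0.51993783 -0.17259577  0.17145547] [[ 0.5301  0.8479 -0.0061]
 [ 0.8479 -0.5301  0.0019]
 [-0.0016 -0.0062 -1.    ]] [ 0.00136217 -0.00040423 -0.14665547]
```

Upright over the tray. Lowering to just above the felt, then feeling for contact.

```bash
python3 -m handwheel '[[[0.0014,-0.0004,-0.02,-0.1,-0.35,0],[0,0,-0.035,0,0,0],[0,0,-0.035,0,0,0],[0,0,-0.03,0,0,0],[0,0,-0.015,0,0,0],[0,0,-0.007,0,0,0],[0,0,0,0,0,0],[0,0,0,0,0,0],[0,0,0,0,0,0]]]' 0
python3 -m handwheel '[[[0,0,-0.001,0,0,0],[0,0,-0.001,0,0,0],[0,0,-0.001,0,0,0],[0,0,0,0,0,0],[0,0,0,0,0,0],[0,0,0,0,0,0]]]' 0
```

```text
time: 15.83
tool_pos: [0.5235, -0.1735, 0.0332]
tool_rot: [0.003, 0.874, 0.485, 0.002]
contact_force: [-1.0, -0.4, -0.4]
gripper_width: 0.285
grasp_force: 58.6
time: 16.33
tool_pos: [0.5221, -0.1735, 0.0283]
tool_rot: [0.001, 0.875, 0.485, 0.001]
contact_force: [-1.0, 0.0, -0.8]
gripper_width: 0.282
grasp_force: 58.6
```

```bash
python3 -m handwheel '[[[0,0,-0.001,0,0,0],[0,0,0,0,0,0],[0,0,0,0,0,0],[0,0,0,0,0,0]]]' 0
```

```text
time: 16.67
tool_pos: [0.5221, -0.1734, 0.0272]
tool_rot: [0.001, 0.875, 0.485, 0.001]
contact_force: [0.2, -0.0, 0.2]
gripper_width: 0.287
grasp_force: 58.6
```

```bash
python3 -m handwheel '[[[0,0,-0.001,0,0,0],[0,0,0,0,0,0],[0,0,0,0,0,0],[0,0,0,0,0,0]]]' 0
```

```text
time: 17.0
tool_pos: [0.5221, -0.1734, 0.0262]
tool_rot: [0.001, 0.875, 0.485, 0.001]
contact_force: [-1.2, -0.7, -0.8]
gripper_width: 0.281
grasp_force: 58.6
```

```bash
python3 -m handwheel '[[[0,0,-0.001,0,0,0],[0,0,0,0,0,0],[0,0,0,0,0,0],[0,0,0,0,0,0]]]' 0
```

```text
time: 17.33
tool_pos: [0.5221, -0.1734, 0.0252]
tool_rot: [0.001, 0.875, 0.485, 0.001]
contact_force: [-0.2, 0.4, -0.6]
gripper_width: 0.283
grasp_force: 58.6
```

```bash
python3 -m handwheel '[[[0,0,-0.0005,0,0,0],[0,0,0,0,0,0],[0,0,0,0,0,0],[0,0,0,0,0,0]]]' 0
```

```text
time: 17.67
tool_pos: [0.5222, -0.1734, 0.0249]
tool_rot: [0.001, 0.875, 0.485, 0.001]
contact_force: [0.3, 0.8, 0.6]
gripper_width: 0.28
grasp_force: 58.4
```

```bash
python3 -m handwheel '[[[0,0,-0.0005,0,0,0],[0,0,0,0,0,0],[0,0,0,0,0,0],[0,0,0,0,0,0]]]' 0
```

```text
time: 18.0
tool_pos: [0.5224, -0.1735, 0.0248]
tool_rot: [0.001, 0.875, 0.485, 0.001]
contact_force: [-1.3, 0.6, 5.5]
gripper_width: 0.285
grasp_force: 58.0
```

The foot is seated on the felt. Opening and retreating straight up.

```bash
python3 -m handwheel '[[[0,0,0.0002,0,0,0],[0,0,0,0,0,0],[0,0,0,0,0,0],[0,0,0,0,0,0],[0,0,0,0,0,0],[0,0,0,0,0,0],[0,0,0,0,0,0],[0,0,0,0,0,0],[0,0,0.005,0,0,0],[0,0,0.01,0,0,0],[0,0,0.03,0,0,0],[0,0,0.04,0,0,0],[0,0,0.04,0,0,0],[0,0,0.04,0,0,0],[0,0,0.02,0,0,0],[0,0,0,0,0,0],[0,0,0,0,0,0],[0,0,0,0,0,0],[0,0,0,0,0,0]]]' 1
python3 - <<'E'
from h import *
I,D=grab_frame("scene"); cv2.imwrite("pics/e1.png",cv2.resize(I[110:290,140:380],None,fx=3.3,fy=3.3,interpolation=cv2.INTER_CUBIC))
print(state()['contact_force'])
E
```

```text
time: 19.58
tool_pos: [0.5211, -0.1729, 0.2074]
tool_rot: [-0.0, 0.875, 0.485, -0.0]
contact_force: [-0.1, 0.8, -0.2]
gripper_width: 0.998
grasp_force: 0.0
[-0.05182354  0.08134718 -1.306438  ]
```

View pics/e1.png

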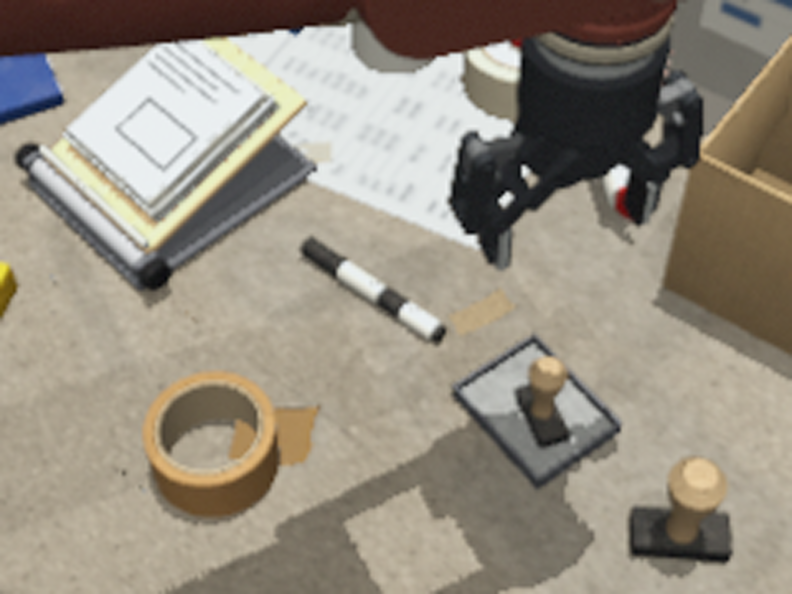

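The stamp stands upright in the tray at crop (545,400). The marker, the tape roll and the rest of what shows are unmoved, and the gripper is clear.

```bash
python3 -c "from plant import job_done; print(job_done())"
```

```text
the job is handed in; nothing more can be done
None
```

I pressed the stamp inside the frame at a measured 10–12 N for about 2 s, lifted it straight off, stood it back upright in its tray and handed the job in; no verdict came back.

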